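Press home the binding studs of a photo album

ROBOT

A 6-joint arm with a two-finger parallel gripper is mounted at the origin on the work surface. World frame = base frame: x ahead of the robot, y to its left, z up, the work surface at z = 0. Lengths are in m, angles in degrees, forces in N, time in s.
With the tool pointing down it reaches from about 0.25 to 0.725 m from the base axis. Payload 9.7 kg.
Tool frame: the origin (TCP) lies on the centre line of the jaws, within the pads' length; the fingertips stand 14 mm ahead of it and the grasp point (between the pads) lies 5 mm behind it; z points along the fingers, y is the line along which they close (so a half turn about z gives the same grasp; the last joint's range is limited). The gripper opens to 85 mm and grips with 20 to 120 N. Pads are 22 mm wide; open, the fingers measure 114 mm over their backs; the gripper's body (76 mm by 85 mm) begins 54 mm behind the grasp point. The pads swing forward as they close: fully open they stand 13 mm farther back than shut.
Start: joints at [-74.026, 4.979, 10.078, 95.1, 0, 90], TCP at [0.151, -0.529, 0.245] pointing down, gripper open.
Joint ranges: [-179.16, 179.16], [-48.56, 103.87], [-65.8, 70.77], [-126.05, 130.52], [-82.76, 87.17], [-180, 180]. Speed limits (degrees/s): [127.2, 127.2, 147.25, 180, 180, 180].

INTERFACE

Orientations are given as [roll, pitch, yaw] about the fixed x, y, z axes, in that order (R = Rz(yaw) Ry(pitch) Rx(roll)).
In Python, from workcell import bot, camera, get_calibration, ticket gives the robot as it stands. The module is installed in compiled form; this text tells all that it offers.
- The arm moves only by the tool send_rows, never from a script. Its arguments are lists of equal length, an entry for each row: "linear": the shift along the tool's x, y, z in m, a list of three; "twist": the turn, a rotation vector about the tool's x, y, z in units of 10 degrees (1.0 is 10 degrees), a list of three; "gripper": the opening in per cent of the stroke, from 0 (shut) to 100 (fully open). In form: {"linear": [[x, y, z], ...], "twist": [[wx, wy, wz], ...], "gripper": [gripper, ...]}. A call has 1 to 8 rows; each row shifts and turns the commanded pose from where the row before left it, along the tool's axes as they then stand; what a row does not reach is not made up. A row lasts 1/8 s, in which the tool goes at most 62.5 mm and 10.7 degrees, less where a joint would pass 70% of its speed; a pose out of reach is approached as far as the arm can. A call with a gripper value outside its range is refused whole. The fingers move at their own pace and stop on an object; "grip_force" is the grip in N (left out, the last holds). Time passes only in rows, so rows that do not move let the fingers close. It gives the time, the measured TCP pose, the force, the opening and the grip force at its end, in the units of the state.
- bot.get_obs(): the state, without advancing time (a new reading comes with each control period).
- camera(name): name is "scene" or "top" or "wrist"; returns the picture (420x560x3 uint8, red, green, blue); there is no depth.
- get_calibration(name): a dict with "fx", "fy", "cx", "cy" (pixels), "origin" and "orientation" of the camera in the world; the wrist camera has in their place "hand_eye" (4x4, takes a point from camera to tool coordinates, whose origin is the TCP and whose axes are the flange's). Camera axes: x right, y down, z forward; pixel columns grow to the right and rows downward; lengths in m; the calibration is good to about 2 mm. A picture is of the moment at which its call begins: read the wrist's pose just before it. get_calibration takes no time and is no camera call.
- ticket.job_done(): hands the job in; it is judged then, once.
The state is a dict: "time": time; "q": joint angles; "qd": joint speeds; "joint_efforts": joint torques, N m; "ee_pos": TCP position; "tcp_rot": TCP orientation; "wrist_force": force on the tool from outside, world axes, zero at the start; "torque": the same for the moment, N m; "opening": finger opening in m; "grasp_force": force on a finger pad.
Only numpy, scipy, OpenCV 4.12 (cv2) and the standard library are available. Lean on these libraries where they do the work, as an engineer would, in place of code of your own. Each camera call takes 0.05 s, during which the arm holds its last target. There are 200 camera calls.

TASK

Close the binding of the photo album on the bench: with a fingertip, slowly and gently press its three round steel studs fully home, one at a time. Press the middle stud first, then the one at the end of the album where the label holder is, and last the one at the other end. Do not lift or shove the album, do not lean hard on it, and leave the brass weight, the jar, the bone folder and the tray of spare studs where they are.

Things in the scene. Friction and masses are not known exactly. Their poses are not given: they have to be found in the camera images.
- album: Loose closed photo album, flat, any yaw, 1.6 kg, 215 x 250 x 38 mm, grey cover with a dark wooden strip 43 mm wide along the spine, on which the three studs stand in a row. Origin on its underside straight below the middle stud. x runs from the spine (edge at -25 mm) to the open edge (+190 mm); y along the spine (edges at -125, +125 mm) towards the label holder's end; z up.
- label (a point): Centre of the label holder, a flat steel frame 70 x 32 mm and 3 mm high with a blank white card, on the album's cover near one end of the spine (x = 75 mm, y = 95 mm, z = 38 mm in the album's frame).
- stud_mid_top (a point): Steel push-in stud: round cap 20 mm in diameter on a 10 mm stem; top 15.5 to 17 mm above the cover at the start, 10 mm when home. Slides straight down against about 4 N, stays where it is left. The cap gives springily on the stem, 3.5 N per mm, at most 6 mm, and comes back. Point: centre of the cap's top; the middle stud, above the album's origin.
- stud_head_top (a point): Steel push-in stud: round cap 20 mm in diameter on a 10 mm stem; top 15.5 to 17 mm above the cover at the start, 10 mm when home. Slides straight down against about 4 N, stays where it is left. The cap gives springily on the stem, 3.5 N per mm, at most 6 mm, and comes back. Point: centre of the cap's top; the stud at the label holder's end, 85 mm from the middle one (album y = +85 mm).
- stud_tail_top (a point): Steel push-in stud: round cap 20 mm in diameter on a 10 mm stem; top 15.5 to 17 mm above the cover at the start, 10 mm when home. Slides straight down against about 4 N, stays where it is left. The cap gives springily on the stem, 3.5 N per mm, at most 6 mm, and comes back. Point: centre of the cap's top; the stud at the end away from the label holder, 85 mm from the middle one (album y = -85 mm).
- stud_mid (a joint): Middle stud, in m: 0 as far out as it goes (starts 0 to 0.0015), 0.007 fully home at its stop; it grows as the stem goes down (the cap's springing is not counted).
- stud_head (a joint): Stud at the label holder's end, in m: 0 as far out as it goes (starts 0 to 0.0015), 0.007 fully home at its stop; it grows as the stem goes down (the cap's springing is not counted).
- stud_tail (a joint): Stud at the other end, in m: 0 as far out as it goes (starts 0 to 0.0015), 0.007 fully home at its stop; it grows as the stem goes down (the cap's springing is not counted).
- weight: Loose round brass weight with a small knob, 52 mm in diameter, 56 mm high, standing on the album's cover more than 80 mm from the row of studs. Origin at the centre of its underside.
- jar: Loose capped jar, 60 mm in diameter, 75 mm high, standing on the bench beside the label holder's end of the album. Origin at the centre of its underside.
- folder: Loose flat white bone folder, 152 x 22 x 5 mm, lying on the bench beside the other end of the album. Origin at the centre of its underside, x along it.
- tray: Loose open black tray of spare studs, 60 x 90 mm, 22 mm high, on the bench beside the album's spine. Origin at the centre of its underside.
Mind the look-alikes: they are no part of the job. What is meant by the weight is not pink, and is the smaller of those in its own colour.

How it is judged:
By the outcome, as a careful person would: the job done as asked, in the order asked, and still so for the second after the job is handed in, with the robot touching nothing.
It also fails if it takes over 45 s, if anything falls off the work surface, if the arm or the gripper's body presses on something with over 40 N, if the wrist force passes 120 N, or if a joint passes its speed limit or range.

## Working session

There is one attempt and no reset: what is moved stays moved. The work goes in short steps, Python scripts to look and compute and a tool call to move; the robot and the scene stay as the last step left them, time stands still between calls to the robot, and variables do not carry over. Pictures are saved under pics/ and viewed, at most 10 in all, crops included, and the job is handed in when it is done.

Besides the shell and the picture viewer there is one more tool, called after ">>>" as name(argument=value, ...) on one line, values as JSON. send_rows: Moves the arm, as the interface text tells. Its arguments: {"type":"object","properties":{"linear":{"type":"array"},"twist":{"type":"array"},"gripper":{"type":"array"},"grip_force":{"type":"number"}},"required":["linear","twist","gripper"]}

```bash
mkdir -p pics
python3 - <<'E'
from workcell import bot,camera,get_calibration
import cv2
print(bot.get_obs())
for n in("top","scene"):
    cv2.imwrite(f"pics/{n}0.png",camera(n)[:,:,::-1]);print(n,get_calibration(n))
print(get_calibration("wrist"))
E
```

```text
{'time': 0.0, 'q': array([-7.40257021e+01,  5.01155045e+00,  1.00334660e+01,  9.50988944e+01,
        5.46182312e-04,  9.00002545e+01]), 'qd': array([ 0.03729792,  0.02686103, -0.03106091, -0.00297809, -0.04139768,
       -0.01571661]), 'joint_efforts': array([-2.43595105e-04, -5.20380592e+01,  4.64814699e+01,  1.60084834e-02,
        5.98968904e-05,  2.67816830e-06]), 'ee_pos': array([ 0.15130776, -0.52855825,  0.24456988]), 'tcp_rot': array([-1.79923021e+02, -5.45839915e-04,  1.59740427e+01]), 'wrist_force': array([0.187794  , 1.44559914, 0.31647944]), 'torque': array([-0.01141358, -0.02208811, -0.01941606]), 'grasp_force': 0.0, 'opening': 0.08578614013223045}
top {'fx': 412.7882923504106, 'fy': 412.7882923504106, 'cx': 284.0037602958615, 'cy': 212.1889696558579, 'origin': array([0.51446631, 0.02823506, 0.93690408]), 'orientation': array([-175.60361092,   -0.27060298,  -89.28581336])}
scene {'fx': 484.19416133423306, 'fy': 484.19416133423306, 'cx': 285.0569849741385, 'cy': 212.13807079159835, 'origin': array([1.34244333, 0.47106278, 0.62710067]), 'orientation': array([-121.56495868,   -0.51901771,  120.36249238])}
{'fx': 310.63057426142365, 'fy': 310.63057426142365, 'cx': 278.3154617869072, 'cy': 211.67744793347208, 'hand_eye': array([[ 4.63684714e-04, -9.49606781e-01, -3.13443370e-01,
         7.93993634e-02],
       [ 9.99999693e-01,  2.42298017e-04,  7.45259765e-04,
        -1.64744158e-05],
       [-6.31757019e-04, -3.13443619e-01,  9.49606602e-01,
        -1.28163317e-01],
       [ 0.00000000e+00,  0.00000000e+00,  0.00000000e+00,
         1.00000000e+00]])}
```

View pics/top0.png

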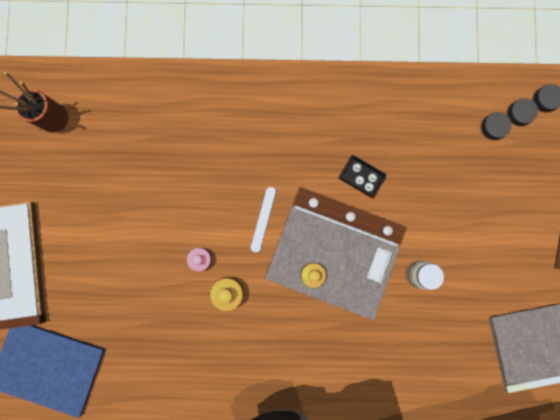

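View pics/scene0.png

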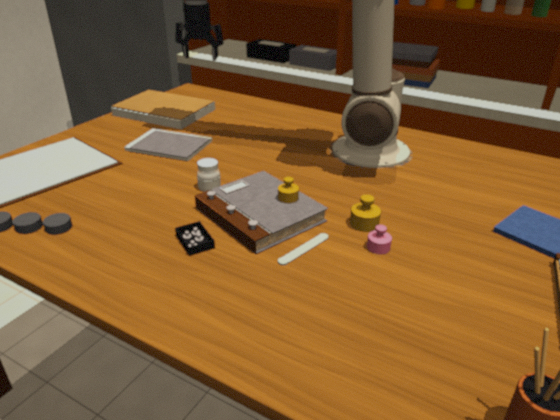

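Top view: the three studs are at about (313,203), (350,216) and (387,231). The label holder is at (379,265), so the head stud is the right-hand one at (387,231). There are three weight candidates: small brass on the album (314,275), large brass on the bench (227,294) and pink (199,259). The small brass one on the album is the weight meant; I won't touch any of them.

```bash
cat > h.py <<'E'
import numpy as np,cv2
from scipy.spatial.transform import Rotation as R
from workcell import bot,camera,get_calibration
def cam(n,obs=None):
    c=get_calibration(n)
    if n!="wrist": return c,np.array(c["origin"]),R.from_euler("xyz",c["orientation"],degrees=True).as_matrix()
    T=np.eye(4);T[:3,:3]=R.from_euler("xyz",obs["tcp_rot"],degrees=True).as_matrix();T[:3,3]=obs["ee_pos"];T=T@c["hand_eye"]
    return c,T[:3,3],T[:3,:3]
def plane(n,uv,z,obs=None):
    c,o,M=cam(n,obs);d=M@np.array([(uv[0]-c["cx"])/c["fx"],(uv[1]-c["cy"])/c["fy"],1]);return o+d*(z-o[2])/d[2]
def proj(n,p,obs=None):
    c,o,M=cam(n,obs);q=M.T@(np.array(p)-o);return np.array([c["fx"]*q[0]/q[2]+c["cx"],c["fy"]*q[1]/q[2]+c["cy"]])
def blob(im,uv,r,thr):
    u,v=map(int,np.round(uv));g=im[v-r:v+r+1,u-r:u+r+1].max(2).astype(float);s=im[v-r:v+r+1,u-r:u+r+1].min(2)
    m=(s>thr).astype(np.uint8);n,l,st,ce=cv2.connectedComponentsWithStats(m)
    k=1+np.argmax(st[1:,4]);return ce[k]+[u-r,v-r],st[k]
E
python3 - <<'E'
from h import *
im=cv2.imread("pics/top0.png");P=[]
for n,uv in(("tail",(313,203)),("mid",(350,216)),("head",(387,231))):
    c,s=blob(im,uv,8,120);p=plane("top",c,.054);P.append(p);print(n,c,s,p,"scene",proj("scene",p))
P=np.array(P);print(np.linalg.norm(np.diff(P,axis=0),axis=1),np.degrees(np.arctan2(*(P[2]-P[0])[1::-1])))
print("label",plane("top",(379,265),.041),"jar",plane("top",(431,277),.075),"weight",plane("top",(314,275),.094))
im=cv2.imread("pics/scene0.png")
cv2.imwrite("pics/c1.png",cv2.resize(im[160:260,170:340],None,fx=4,fy=4,interpolation=2))
E
```

```text
tail [313.01369863 202.43835616] [ 4  3  9 10 73] [ 0.60421603 -0.0371885   0.054     ] scene [252.85675485 221.20275448]
mid [350.06944444 216.40277778] [ 4  4  9 10 72] [ 0.57514629 -0.11691265  0.054     ] scene [231.00217935 205.7328259 ]
head [387.26027397 230.23287671] [ 4  3 10 10 73] [ 0.54649387 -0.19658205  0.054     ] scene [211.12675194 191.80407481]
[0.08485864 0.08466508] -109.90715295082184
label [ 0.47173355 -0.18154251  0.041     ] jar [ 0.44996856 -0.28134134  0.075     ] weight [ 0.45253549 -0.037267    0.094     ]
```

View pics/c1.png

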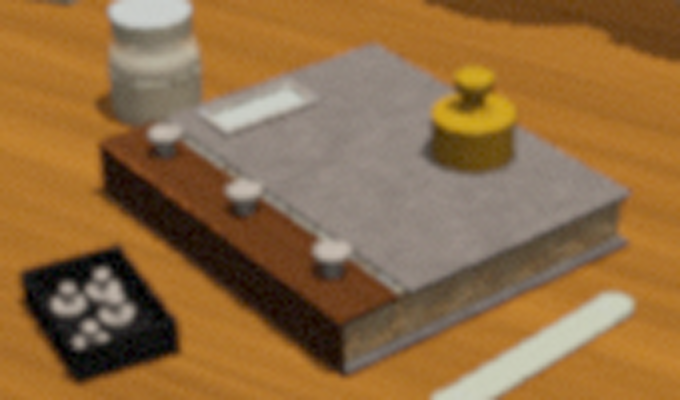

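Crop: all three cap tops lie within about 2 px of where the points projected from the top view fall. The spacing is 84.8 and 84.7 mm against 85 given, so the measurements hold. I'm moving over the middle stud with the gripper shut.

>>> send_rows(linear=[[0.03,-0.016,0],[0.05,-0.027,0],[0.05,-0.027,0],[0.05,-0.027,0],[0.05,-0.027,0],[0.05,-0.027,0],[0.05,-0.027,0],[0.05,-0.027,0]], twist=[[0,0,0],[0,0,0],[0,0,0],[0,0,0],[0,0,0],[0,0,0],[0,0,0],[0,0,0]], gripper=[0,0,0,0,0,0,0,0])

```text
time: 1.1
ee_pos: [0.4613, -0.2255, 0.2451]
tcp_rot: [-180.0, 0.0, 16.0]
wrist_force: [0.8, -0.8, 0.3]
opening: -0.0001
grasp_force: 0.0
```

>>> send_rows(linear=[[0.05,-0.027,0],[0.05,-0.027,0],[0.03,-0.016,0],[0.01,-0.004,0.03],[0,0,0.03],[0,0,0.03],[0,0,0.02],[0,0,0]], twist=[[0,0,0],[0,0,0],[0,0,0],[0,0,0],[0,0,0],[0,0,0],[0,0,0],[0,0,0]], gripper=[0,0,0,0,0,0,0,0])

```text
time: 2.1
ee_pos: [0.5735, -0.1172, 0.1333]
tcp_rot: [-179.9, 0.2, 16.0]
wrist_force: [-0.3, 0.4, 0.8]
opening: -0.0002
grasp_force: 0.0
```

```bash
cat > look.py <<'E'
import sys
from h import *
o=bot.get_obs();im=camera("wrist")[:,:,::-1].copy();cv2.imwrite(f"pics/{sys.argv[1]}.png",im)
print(o["time"],o["ee_pos"],o["tcp_rot"],o["wrist_force"],o["opening"])
M=R.from_euler("xyz",o["tcp_rot"],degrees=True).as_matrix()
print("tip px",proj("wrist",o["ee_pos"]+M@[0,0,.014],o))
for n,p in dict(tail=(.6042,-.0372,.054),mid=(.5751,-.1169,.054),head=(.5465,-.1966,.054)).items():
    print(n,proj("wrist",p,o),"tool offset",M.T@(np.array(p)-o["ee_pos"]))
E
python3 look.py w1
```

```text
2.1 [ 0.57345566 -0.11719564  0.13334952] [-179.90371799    0.18537473   15.97719196] [-0.27967959  0.38005489  0.83972516] -0.00017560439569247016
tip px [278.10181506 271.59237186]
tail [174.91466516 152.95696096] tool offset [ 0.05183236 -0.06830983  0.07929714]
mid [278.52784184 223.65636881] tool offset [0.00191891 0.00030173 0.07934333]
head [368.62129802 284.41732491] tool offset [-0.04751385  0.06905091  0.07938774]
```

View pics/w1.png

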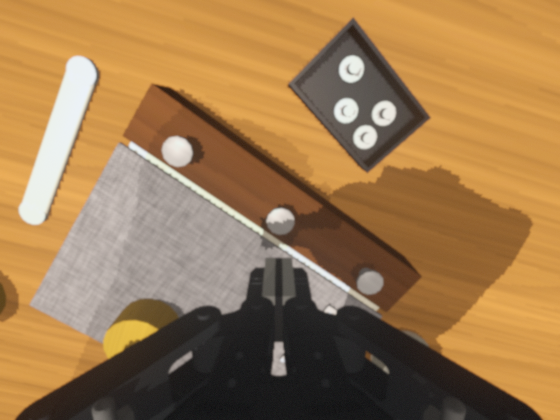

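Wrist view: the caps are at (178,151), (281,221) and (371,281), about 2.5 px (under 2 mm) from prediction. I'll correct halfway, come down to just above the middle stud, then press slowly.

>>> send_rows(linear=[[0.003,0.001,0.015],[0,0,0.015],[0,0,0.015],[0,0,0.009],[0,0,0.003],[0,0,0.001],[0,0,0.001],[0,0,0]], twist=[[0,0,0],[0,0,0],[0,0,0],[0,0,0],[0,0,0],[0,0,0],[0,0,0],[0,0,0]], gripper=[0,0,0,0,0,0,0,0])

```text
time: 3.15
ee_pos: [0.5778, -0.1176, 0.0766]
tcp_rot: [180.0, -0.0, 16.0]
wrist_force: [-0.3, -0.4, -0.8]
opening: 0.0002
grasp_force: 0.0
```

>>> send_rows(linear=[[0,0,0.001],[0,0,0.001],[0,0,0.001],[0,0,0.001],[0,0,0.001],[0,0,0.001],[0,0,0.001],[0,0,0]], twist=[[0,0,0],[0,0,0],[0,0,0],[0,0,0],[0,0,0],[0,0,0],[0,0,0],[0,0,0]], gripper=[0,0,0,0,0,0,0,0])

```text
time: 4.15
ee_pos: [0.5776, -0.1176, 0.0692]
tcp_rot: [-180.0, 0.0, 16.0]
wrist_force: [-0.3, -0.2, 0.1]
opening: -0.0002
grasp_force: 0.0
```

```bash
python3 look.py w2
```

```text
4.15 [ 0.57762512 -0.11756152  0.06920655] [-1.79997661e+02  5.17744635e-03  1.59759522e+01] [-0.34812222 -0.17973205  0.14118533] -0.00023815198539510243
tip px [278.10234849 271.59036353]
tail [129.35497159 180.14899988] tool offset [ 0.04766808 -0.06994281  0.0152051 ]
mid [275.54623856 274.2714523 ] tool offset [-0.00224414 -0.00133034  0.01520681]
head [396.21186253 351.05917363] tool offset [-0.05167567  0.06741974  0.01520847]
```

View pics/w2.png

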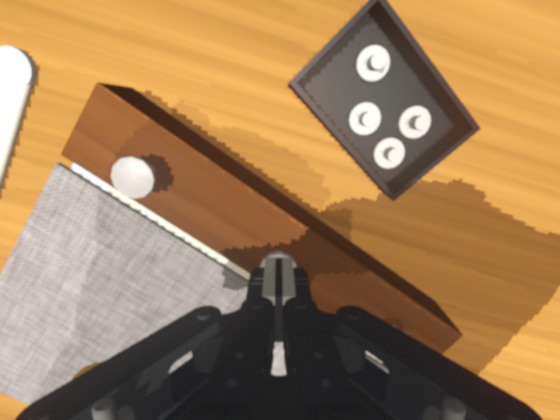

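Wrist view: the tail cap at (132,177) shows the same +2.6/-3 px shift, which puts the middle cap centre at about (278,271), right under the tip (278,272). I'm pressing slowly.

>>> send_rows(linear=[[0,0,0.0005],[0,0,0.0005],[0,0,0.0005],[0,0,0.0005],[0,0,0.0005],[0,0,0.0005],[0,0,0.0005],[0,0,0.0005]], twist=[[0,0,0],[0,0,0],[0,0,0],[0,0,0],[0,0,0],[0,0,0],[0,0,0],[0,0,0]], gripper=[0,0,0,0,0,0,0,0])

```text
time: 5.2
ee_pos: [0.5777, -0.1176, 0.0654]
tcp_rot: [180.0, -0.0, 16.0]
wrist_force: [-1.5, 0.1, 4.1]
opening: 0.0001
grasp_force: 1.8
```

>>> send_rows(linear=[[0,0,0.0005],[0,0,0.0005],[0,0,0.0005],[0,0,0.0005],[0,0,0.0005],[0,0,0.0005],[0,0,0]], twist=[[0,0,0],[0,0,0],[0,0,0],[0,0,0],[0,0,0],[0,0,0],[0,0,0]], gripper=[0,0,0,0,0,0,0])

```text
time: 6.08
ee_pos: [0.5777, -0.1176, 0.0622]
tcp_rot: [180.0, 0.0, 16.0]
wrist_force: [-1.3, 1.4, 3.5]
opening: -0.0001
grasp_force: 1.7
```

>>> send_rows(linear=[[0,0,0.0005],[0,0,0.0005],[0,0,0.0005],[0,0,0.0005],[0,0,0]], twist=[[0,0,0],[0,0,0],[0,0,0],[0,0,0],[0,0,0]], gripper=[0,0,0,0,0])

```text
time: 6.7
ee_pos: [0.5777, -0.1176, 0.0605]
tcp_rot: [180.0, -0.0, 16.0]
wrist_force: [-1.8, 0.2, 7.0]
opening: 0.0001
grasp_force: 2.7
```

>>> send_rows(linear=[[0,0,0.0005],[0,0,0.0005],[0,0,0]], twist=[[0,0,0],[0,0,0],[0,0,0]], gripper=[0,0,0])

```text
time: 7.08
ee_pos: [0.5777, -0.1176, 0.0598]
tcp_rot: [180.0, -0.0, 16.0]
wrist_force: [-3.0, 0.7, 7.6]
opening: -0.0002
grasp_force: 3.9
```

>>> send_rows(linear=[[0,0,0.0005],[0,0,0.0005],[0,0,0],[0,0,0]], twist=[[0,0,0],[0,0,0],[0,0,0],[0,0,0]], gripper=[0,0,0,0])

```text
time: 7.58
ee_pos: [0.5777, -0.1176, 0.0591]
tcp_rot: [180.0, -0.0, 16.0]
wrist_force: [-4.4, 1.3, 9.7]
opening: -0.0002
grasp_force: 5.0
```

Force now climbs at the cap-spring rate at the expected height, so the middle stud is home. Next is the head stud.

>>> send_rows(linear=[[0,0,-0.002],[0,0,-0.004],[0,0,-0.01],[0,0,-0.015],[-0.02,0.028,0],[-0.02,0.028,0],[-0.0095,0.013,0],[0,0,0]], twist=[[0,0,0],[0,0,0],[0,0,0],[0,0,0],[0,0,0],[0,0,0],[0,0,0],[0,0,0]], gripper=[0,0,0,0,0,0,0,0])

```text
time: 8.57
ee_pos: [0.549, -0.1982, 0.0898]
tcp_rot: [180.0, -0.0, 15.9]
wrist_force: [0.9, 0.5, -0.4]
opening: 0.0
grasp_force: 0.0
```

```bash
python3 look.py w3
python3 - <<'E'
from h import *
cv2.imwrite("pics/top1.png",camera("top")[:,:,::-1])
im=cv2.imread("pics/top1.png")
c,s=blob(im,(313,203),8,120);print("tail",c,plane("top",c,.054))
E
```

```text
8.575 [ 0.54900693 -0.19816947  0.08978663] [ 1.79992857e+02 -2.84679101e-02  1.58830071e+01] [ 0.92549523  0.45266736 -0.40930646] 4.554407625580228e-05
tip px [278.10082701 271.58963714]
tail [-11.08466185  70.37148691] tool offset [ 0.0971213  -0.13972362  0.03581747]
mid [144.96982649 172.4067505 ] tool offset [ 0.04732045 -0.07103027  0.03580129]
head [274.32925934 256.09079558] tool offset [-0.00199948 -0.00220009  0.03578537]
tail [313.         202.38157895] [ 0.60433829 -0.03715818  0.054     ]
```

View pics/w3.png

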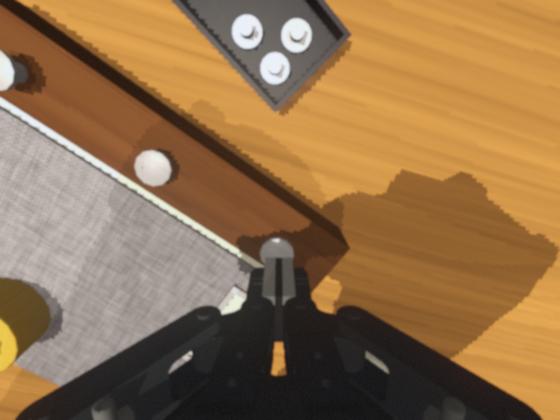

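Wrist view: the middle cap at (154,168) now sits low. The head cap is centred at about (277,254), within about 1 mm of the tool axis, and the tail has not moved. I'm pressing the head stud.

>>> send_rows(linear=[[-0.001,-0.0005,0.01],[0,0,0.007],[0,0,0.002],[0,0,0.001],[0,0,0.0005],[0,0,0.0005],[0,0,0.0005],[0,0,0.0005]], twist=[[0,0,0],[0,0,0],[0,0,0],[0,0,0],[0,0,0],[0,0,0],[0,0,0],[0,0,0]], gripper=[0,0,0,0,0,0,0,0])

```text
time: 9.68
ee_pos: [0.548, -0.1974, 0.0674]
tcp_rot: [180.0, -0.0, 16.0]
wrist_force: [0.1, -0.4, 2.2]
opening: -0.0
grasp_force: 1.0
```

>>> send_rows(linear=[[0,0,0.0005],[0,0,0.0005],[0,0,0.0005],[0,0,0.0005],[0,0,0.0005],[0,0,0.0005],[0,0,0.0005],[0,0,0.0005]], twist=[[0,0,0],[0,0,0],[0,0,0],[0,0,0],[0,0,0],[0,0,0],[0,0,0],[0,0,0]], gripper=[0,0,0,0,0,0,0,0])

```text
time: 10.68
ee_pos: [0.548, -0.1974, 0.0633]
tcp_rot: [180.0, -0.0, 16.0]
wrist_force: [-0.2, -1.0, 4.3]
opening: -0.0003
grasp_force: 1.8
```

>>> send_rows(linear=[[0,0,0.0005],[0,0,0.0005],[0,0,0.0005],[0,0,0.0005],[0,0,0.0005],[0,0,0.0005],[0,0,0]], twist=[[0,0,0],[0,0,0],[0,0,0],[0,0,0],[0,0,0],[0,0,0],[0,0,0]], gripper=[0,0,0,0,0,0,0])

```text
time: 11.55
ee_pos: [0.5481, -0.1974, 0.0605]
tcp_rot: [180.0, -0.0, 16.0]
wrist_force: [0.4, -0.7, 5.3]
opening: 0.0001
grasp_force: 2.7
```

>>> send_rows(linear=[[0,0,0.0005],[0,0,0.0005],[0,0,0]], twist=[[0,0,0],[0,0,0],[0,0,0]], gripper=[0,0,0])

```text
time: 11.92
ee_pos: [0.5481, -0.1974, 0.0598]
tcp_rot: [180.0, -0.0, 16.0]
wrist_force: [-1.4, 0.3, 7.4]
opening: 0.0
grasp_force: 3.8
```

>>> send_rows(linear=[[0,0,0.0005],[0,0,0],[0,0,0]], twist=[[0,0,0],[0,0,0],[0,0,0]], gripper=[0,0,0])

```text
time: 12.3
ee_pos: [0.548, -0.1974, 0.0595]
tcp_rot: [180.0, -0.0, 16.0]
wrist_force: [-1.2, -1.3, 8.6]
opening: 0.0004
grasp_force: 4.4
```

The head stud shows the same force and height signature, so it is home too. On to the tail.

>>> send_rows(linear=[[0,0,-0.002],[0,0,-0.004],[0,0,-0.01],[0.01,-0.014,-0.014],[0.03,-0.042,0],[0.03,-0.042,0],[0.0295,-0.0395,0],[0,0,0]], twist=[[0,0,0],[0,0,0],[0,0,0],[0,0,0],[0,0,0],[0,0,0],[0,0,0],[0,0,0]], gripper=[0,0,0,0,0,0,0,0])

```text
time: 13.3
ee_pos: [0.6068, -0.0337, 0.0895]
tcp_rot: [-180.0, -0.0, 16.2]
wrist_force: [0.6, -0.1, 0.1]
opening: 0.0002
grasp_force: 0.0
```

```bash
python3 look.py w4
```

```text
13.3 [ 0.60676102 -0.03365997  0.08945455] [-1.79973978e+02 -4.56232334e-02  1.62327776e+01] [ 0.58512267 -0.11367372  0.10338905] 0.00023755215916210716
tip px [278.10887548 271.58928277]
tail [282.73068082 258.63862677] tool offset [-0.00347674  0.0026991   0.03545057]
mid [390.13658926 330.12080136] tool offset [-0.05369599  0.07108712  0.03537952]
head [482.0172439  390.49934435] tool offset [-0.10343518  0.13961491  0.03530879]
```

View pics/w4.png

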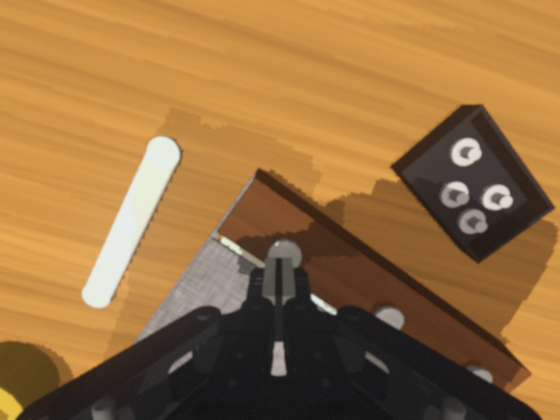

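Wrist view: the tail cap is at (285,256), the pressed caps are at (389,320) and (481,375), and folder and tray are undisturbed. The picture was taken while the arm was still settling; the commanded pose (0.606, -0.038) is within about 1 mm of the stud. I'm pressing.

>>> send_rows(linear=[[0,0,0],[0,0,0.01],[0,0,0.007],[0,0,0.002],[0,0,0.001],[0,0,0.0005],[0,0,0.0005],[0,0,0]], twist=[[0,0,0],[0,0,0],[0,0,0],[0,0,0],[0,0,0],[0,0,0],[0,0,0],[0,0,0]], gripper=[0,0,0,0,0,0,0,0])

```text
time: 14.35
ee_pos: [0.6059, -0.0378, 0.0681]
tcp_rot: [180.0, -0.0, 16.0]
wrist_force: [-0.3, -0.2, 1.7]
opening: 0.0001
grasp_force: 0.8
```

>>> send_rows(linear=[[0,0,0.0005],[0,0,0.0005],[0,0,0.0005],[0,0,0.0005],[0,0,0.0005],[0,0,0.0005],[0,0,0.0005],[0,0,0.0005]], twist=[[0,0,0],[0,0,0],[0,0,0],[0,0,0],[0,0,0],[0,0,0],[0,0,0],[0,0,0]], gripper=[0,0,0,0,0,0,0,0])

```text
time: 15.35
ee_pos: [0.6059, -0.0378, 0.0638]
tcp_rot: [180.0, -0.0, 16.0]
wrist_force: [0.4, -0.6, 3.1]
opening: 0.0002
grasp_force: 1.8
```

>>> send_rows(linear=[[0,0,0.0005],[0,0,0.0005],[0,0,0.0005],[0,0,0.0005],[0,0,0.0005],[0,0,0.0005],[0,0,0.0005],[0,0,0]], twist=[[0,0,0],[0,0,0],[0,0,0],[0,0,0],[0,0,0],[0,0,0],[0,0,0],[0,0,0]], gripper=[0,0,0,0,0,0,0,0])

```text
time: 16.35
ee_pos: [0.6059, -0.0378, 0.0605]
tcp_rot: [180.0, -0.0, 16.0]
wrist_force: [0.3, -1.2, 5.2]
opening: 0.0001
grasp_force: 2.7
```

>>> send_rows(linear=[[0,0,0.0005],[0,0,0.0005],[0,0,0.0005],[0,0,0],[0,0,0]], twist=[[0,0,0],[0,0,0],[0,0,0],[0,0,0],[0,0,0]], gripper=[0,0,0,0,0])

```text
time: 16.98
ee_pos: [0.6059, -0.0378, 0.0595]
tcp_rot: [180.0, -0.0, 16.0]
wrist_force: [-1.4, -2.6, 9.3]
opening: -0.0004
grasp_force: 4.3
```

>>> send_rows(linear=[[0,0,-0.002],[0,0,-0.004],[0,0,-0.01],[0,0,-0.025],[-0.02,0,-0.03],[-0.03,0,-0.03],[-0.03,0,-0.02],[0,0,0]], twist=[[0,0,0],[0,0,0],[0,0,0],[0,0,0],[0,0,0],[0,0,0],[0,0,0],[0,0,0]], gripper=[0,0,0,0,0,0,0,0])

```text
time: 17.98
ee_pos: [0.5284, -0.0601, 0.1824]
tcp_rot: [179.9, -0.2, 15.9]
wrist_force: [0.6, -0.4, -0.4]
opening: -0.0
grasp_force: 0.0
```

```bash
python3 look.py w5
python3 - <<'E'
from h import *
im=camera("scene")[:,:,::-1]
cv2.imwrite("pics/c5.png",cv2.resize(im[160:260,170:340],None,fx=4,fy=4,interpolation=2))
E
```

```text
17.975 [ 0.52841224 -0.06006726  0.1823882 ] [179.94008136  -0.18062302  15.93704773] [ 0.57771378 -0.42509357 -0.36618944] -2.9171107450017023e-05
tip px [278.1019479  271.58701292]
tail [276.4591163 110.0159744] tool offset [ 0.07874856 -0.00131297  0.12863579]
mid [358.66358984 172.82274784] tool offset [0.02888319 0.06733349 0.12855038]
head [431.78877954 228.00370028] tool offset [-0.02050141  0.13611725  0.12846663]
```

View pics/c5.png

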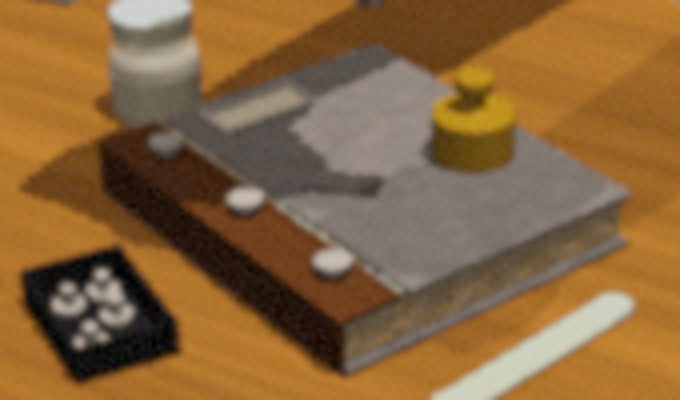

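View pics/w5.png

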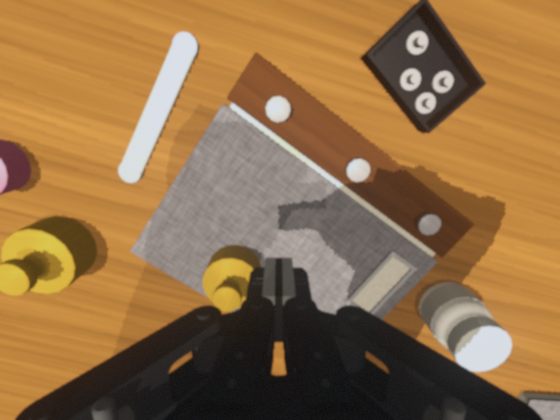

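The clear-up views show all three caps low and everything else where it was. By eye the middle cap's drop looks slightly less than the tail's, so I'm checking it numerically.

Run:
```python
from h import *
a=cv2.imread("pics/scene0.png");b=np.mean([camera("scene")[:,:,::-1].astype(float) for _ in range(4)],0)
def cap(im,uv,thr):  # triangulate-free: brightest-cap centroid
    u,v=uv;w=im[v-7:v+8,u-8:u+9].min(2).astype(np.float32);w=cv2.resize(w,None,fx=6,fy=6,interpolation=2)
    m=(w>thr).astype(np.uint8);n,l,st,ce=cv2.connectedComponentsWithStats(m);k=1+np.argmax(st[1:,4]);return (st[k,:4]/6+[u-8,v-7,0,0]).round(2),(ce[k]/6+[u-8,v-7]).round(2)
XY=dict(tail=(.6052,-.0377),mid=(.5765,-.1174),head=(.5475,-.1971))
for n,(x,y) in XY.items():
    q0=proj("scene",(x,y,.0545));q1=proj("scene",(x,y,.048));
    t=110 if n!="head" else 80
    print(n,q0,q1,"|",cap(a,tuple(q0.round().astype(int)),120),"|",cap(b,tuple(q1.round().astype(int)),t))
```

```text
tail [252.40691048 221.15264279] [252.48452664 223.64417529] | (array([247.5 , 214.  ,  13.5 ,  11.33]), array([254.86, 219.12])) | (array([248.33, 221.33,  10.17,   6.83]), array([253.38, 224.77]))
mid [230.47373336 205.74759169] [230.61420608 208.16313589] | (array([226.83, 199.  ,  12.17,  10.83]), array([233.4 , 203.99])) | (array([226.83, 206.83,   9.33,   5.33]), array([231.4 , 209.36]))
head [210.6841698  191.74252557] [210.87534601 194.08472369] | (array([207.5 , 186.67,  12.5 ,   8.67]), array([214.46, 191.54])) | (array([207.67, 192.33,   8.33,   5.33]), array([211.82, 195.05]))
```

All three caps sit at the same offset from their projected home positions, about (+0.9, +1.1) px and within 0.2 px (about 0.5 mm) of each other. All are home.

```bash
python3 -c "
from workcell import ticket;print(ticket.job_done())"
```

```text
the job is handed in; nothing more can be done
None
```

I pressed all three studs home in the order asked (middle, label end, other end) at no more than about 10 N. Nothing else looked moved in the final views, and the job was handed in at about 18 s.

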